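# Index the decorating wheel to place 7 and pin it

## Task

The brown cup on the decorating wheel is to get its next painted motif at place 7. With closed fingertips pressed gently on the dark rubber hand ring round the wheel head, turn the wheel until the 7 stands in the middle of the little window, then push the index pin fully home to lock it there. Never lean on the wheel or its pin with more than 22 N, do not touch the cup, which must stay standing in the middle of the head, and leave the other things where they are.

Things in the scene. Friction and masses are not known exactly. Their poses are not given: they have to be found in the camera images.
- index_wheel: fixed dark-green base of a decorating (banding) wheel with index ring, 268 mm across. Origin: centre of its underside on the wheel's vertical axis; z up; its own -x points to the window's side (roughly to the robot). A sloping shroud, from radius 98 mm at height 54 mm down to radius 132 mm at height 22 mm, hides the numbers except in the window.
- dial: the turning part: steel head with rubber hand ring and, under the shroud, a cream cone with the numbers 1 to 8, 45 degrees apart. Origin on the axis at table height, z up; its x axis lines up with index_wheel's when the 7 is in mid-window. Turns endlessly both ways, stiffly (about 0.33 N m), and stays. Turned clockwise seen from above, the number in the window goes up (6, 7, 8, 1 ...).
- plate (a point): centre of the head's flat steel plate, 62 mm above the table, where the cup stands. Round it runs a dark rubber hand ring, radius 76 to 101 mm, no handle, set by its sleeve to suit the potter: its flat top is 66 to 84 mm above the table, which no pose tells; find it by touch. Closed fingertips pressed on it and moved round drag the wheel; under about 8 N they slip. It yields 1 mm per 12 N.
- window (a point): the middle of the window, a 28 x 28 mm opening with a brass frame and red index marks in the sloping shroud; the point lies on the surface of the dial, 113 mm from the axis, 35 mm above the table.
- seven (a point): the middle of the black number 7 (21 mm high) on the cream dial, on the same circle as the window's point; it turns with the dial (body origin of the dial is its centre). At the start another number or a blank part is in the window.
- pin (a joint): index pin travel in m: 0 raised, 0.014 home (black knob down on its boss, red band out of sight). Slides straight down against 2.5 N of friction and stays. Its round 8 mm foot meets a notched ring after 3 mm; it is blocked there unless a number is within about 0.035 rad of mid-window; then it slides down the notch's rounded edge and pulls the wheel exactly into place, home at about 10 N.
- pin_top (a point): middle of the flat top of the index pin's black rubber knob (24 mm across, 20 mm high), 102 mm above the table when raised, 88 mm when home; 119 mm from the axis, 135 degrees round from the window, counter-clockwise seen from above (right and behind as the robot sees it). Push it straight down with closed fingertips.
- cup: dark-brown glazed cup, 62 mm across, 59 mm high, standing loose in the middle of the wheel head; origin at the centre of its underside. It turns with the wheel and must not be touched.
- jar: glaze jar with a black lid and brown label, 58 mm across, 74 mm high, loose bystander beside the wheel; origin at the centre of its underside.
- jar_grey: glaze jar with a dark-grey lid and green label, 63 mm across, 78 mm high, loose bystander beside the wheel; origin at the centre of its underside.
- brush: round brush, 198 mm long, 14 mm thick, lying on the table beside the wheel, loose bystander; origin under its middle.
- bowl: small stoneware bowl, 124 mm across, 45 mm high, fast to the table near its front edge, mere clutter; origin at the centre of its underside.

How it is judged (in metres and radians):
On the way, in this order (a step that is already met when the one before it is completed fails the run):
1. the 7 stands in the window while the index pin is still up (distance between seven and window below 0.008 m and value of joint pin below 0.006 m), for 0.2 s.
2. the index pin is pushed home with the 7 in the window (distance between seven and window below 0.004 m and value of joint pin above 0.0125 m), for 0.2 s.
At the end, for the whole second after the job is handed in: The middle of the 7 is within 4 mm of the middle of the window, the index pin is at least 12.5 mm down (of 14 mm), the wheel is at rest, and the cup stands upright on the head within 15 mm of the wheel's axis (all of step 2 and angular speed of dial below 0.05 rad/s and horizontal distance between cup and index_wheel below 0.015 m and angle between cup's own z axis and vertical below 0.05 rad and height (world z) of cup above 0.057 m and linear speed of cup below 0.02 m/s); the robot touches nothing.
It fails at once if the wheel, its pin or its base was loaded with more than 22 N (contact force between any of the fingers, the arm and index_wheel above 22 N).
It fails at once if the cup was touched (contact force between any of the fingers, the arm and cup above 0.3 N).
It fails at once if the cup slid or tipped on the wheel head (horizontal distance between cup and index_wheel above 0.02 m or angle between cup's own z axis and vertical above 0.2 rad).
It fails at once if a bystander was moved more than 30 mm (distance of any of jar, jar_grey, brush from where it was at the start of the episode above 0.03 m).
It also fails if it takes over 72 s, if anything falls off the work surface, if the arm or the gripper's body presses on something with over 40 N, if the wrist force passes 120 N, or if a joint passes its speed limit or range.

## Robot

A 6-joint arm with a two-finger parallel gripper is mounted at the origin on a cart in front of the work surface, level with it; the furniture and walls round the work are solid. World frame = base frame: x ahead of the robot, y to its left, z up, the work surface at z = 0. Lengths are in m, angles in degrees, forces in N, time in s.
With the tool pointing down it reaches from about 0.35 to 0.875 m from the base axis. Payload 4.2 kg.
Tool frame: the origin (TCP) lies midway between the tips of the shut fingers; the grasp point (between the pads) lies 19 mm behind it; z points along the fingers, y is the line along which they close (so a half turn about z gives the same grasp; the last joint's range is limited). The gripper opens to 87 mm and grips with 3 to 60 N. Pads are 19 mm wide; open, the fingers measure 117 mm over their backs; the gripper's body (75 mm by 190 mm) begins 51 mm behind the grasp point.
Start: joints at [-53.079, 22.042, 0.453, 0, -68.411, -14.817], TCP at [0.235, -0.579, 0.223] pointing down, gripper open.
Joint ranges: [-179.83, 179.83], [-69.29, 118.12], [-61.27, 80.66], [-181.25, 117.63], [-171.15, -9.14], [-177.46, 177.46]. Speed limits (degrees/s): [159.86, 159.86, 180, 180, 180, 180].

## Interface

Orientations are given as a 3x3 rotation matrix whose columns are the frame's x, y, z axes.
In Python, from station import r, cams gives the robot as it stands.
- The arm moves only by the tool play_rows, never from a script. Its argument "commands" is text: rows parted by semicolons, each of 6 numbers parted by spaces: the shift along the world's x, y, z normalised to -1 to 1, where 1 is 30 mm, then the turn, a rotation vector about the world's x, y, z normalised to -1 to 1, where 1 is 0.15 rad. A call has 1 to 20 rows; each row shifts and turns the commanded pose from where the row before left it; what a row does not reach is not made up. A row lasts 1/10 s, in which the tool goes at most 50 mm and 8.59 degrees, less where a joint would pass 70% of its speed; a pose out of reach is approached as far as the arm can. A call with a number of a shift or a turn outside -1 to 1 is refused whole. A call with a gripper value outside its range is refused whole. "grip" is the finger opening in mm, from 0 to 87, set as the call begins (left out, the last holds). The fingers move at their own pace and stop on an object; the grip force is fixed at half the most. Time passes only in rows, so rows that do not move let the fingers close. It gives the time, the measured TCP pose, the force, the opening and the grip force at its end, in the units of the state.
- r.sense(): the state, without advancing time (a new reading comes with each control period).
- cams.capture(name): name is "scene" or "top"; returns (picture, depth): 420x560x3 uint8, blue, green, red; 420x560 float32, m along the optical axis (not along the pixel's ray), 0 where there is no reading.
- cams.camera_info(name): a dict with "mtx" (3x3 intrinsics, pixels), "R" (3x3) and "t" (3): a world point X has camera coordinates R X + t. Camera axes: x right, y down, z forward; pixel columns grow to the right and rows downward; lengths in m; the calibration is good to about 2 mm. A picture is of the moment at which its call begins. camera_info takes no time and is no camera call.
- r.finish_job(): hands the job in; it is judged then, once.
The state is a dict: "time_s": time; "joints": joint angles; "joint_velocities": joint speeds; "effort": joint torques, N m; "tcp_pos": TCP position; "ee_rot": TCP orientation; "wrist_force": force on the tool from outside, world axes, zero at the start; "moment": the same for the moment, N m; "gripper_width": opening from 0.0 (shut) to 1.0 (fully open); "gripper_force": force on a finger pad.
Only numpy, scipy, OpenCV 4.12 (cv2) and the standard library are available. Lean on these libraries where they do the work, as an engineer would, in place of code of your own. Each camera call takes 0.05 s, during which the arm holds its last target. There are 200 camera calls.

## Working session

There is one attempt and no reset: what is moved stays moved. The work goes in short steps, Python scripts to look and compute and a tool call to move; the robot and the scene stay as the last step left them, time stands still between calls to the robot, and variables do not carry over. Pictures are saved under pics/ and viewed, at most 10 in all, crops included, and the job is handed in when it is done.

Besides the shell and the picture viewer there is one more tool, called after "Request:" as name(argument=value, ...) on one line, values as JSON. play_rows: Moves the arm, as the interface text tells. Scaled input: -1 to 1 covers 30 mm each way for a shift and 0.15 rad each way for a turn. Its arguments: {"type":"object","properties":{"commands":{"type":"string"},"grip":{"type":"number"}},"required":["commands"]}

```bash
mkdir -p pics; ls
cat > h.py <<'E'
import numpy as np,cv2
from station import r,cams
def cap(n):
    p,d=cams.capture(n); i=cams.camera_info(n); return p,d,np.array(i["mtx"]),np.array(i["R"]),np.array(i["t"]).ravel()
def ray(K,R,t,u,v,z):
    c=-R.T@t; d=R.T@np.linalg.solve(K,[u,v,1.]); return c+d*(z-c[2])/d[2]
def proj(K,R,t,X):
    q=K@(R@np.array(X)+t); return q[:2]/q[2]
def cloud(d,K,R,t):
    v,u=np.indices(d.shape); P=np.stack([(u-K[0,2])/K[0,0]*d,(v-K[1,2])/K[1,1]*d,d],-1)
    return (P-t)@R
E
python3 - <<'E'
from h import *
for n in("scene","top"):
    p,d,K,R,t=cap(n); cv2.imwrite(f"pics/{n}0.png",p); np.savez(f"{n}0.npz",p=p,d=d,K=K,R=R,t=t); print(n,-R.T@t,R[2])
print(r.sense())
E
```

```text
pics
scene [0.04063555 0.48554518 0.67835456] [ 0.56388945 -0.47361748 -0.6765465 ]
top [0.32996322 0.09809425 1.08922635] [ 0.1778413   0.00793201 -0.98402721]
{'time_s': 0.1, 'joints': array([-5.30787575e+01,  2.20870450e+01,  3.86705445e-01, -2.48595332e-02,
       -6.84126417e+01, -1.48151959e+01]), 'joint_velocities': array([-0.0536385 ,  0.03185825,  0.19865427,  0.06450311, -0.07497855,
       -0.06511478]), 'effort': array([-2.90934877e-04, -3.91691780e+01,  1.87933856e+01,  4.23194200e+00,
        1.34366963e-02, -8.20145692e-05]), 'tcp_pos': array([ 0.23499027, -0.57854585,  0.22155676]), 'ee_rot': array([[-9.26549083e-01, -3.76172903e-01, -8.61988711e-04],
       [-3.76173874e-01,  9.26547305e-01,  1.81878508e-03],
       [ 1.14495654e-04,  2.00945128e-03, -9.99997974e-01]]), 'wrist_force': array([0.30241076, 0.26125644, 0.12966947]), 'moment': array([ 0.03291813, -0.00903621,  0.01221985]), 'gripper_force': 0.0, 'gripper_width': 0.999113449538686}
```

View pics/scene0.png

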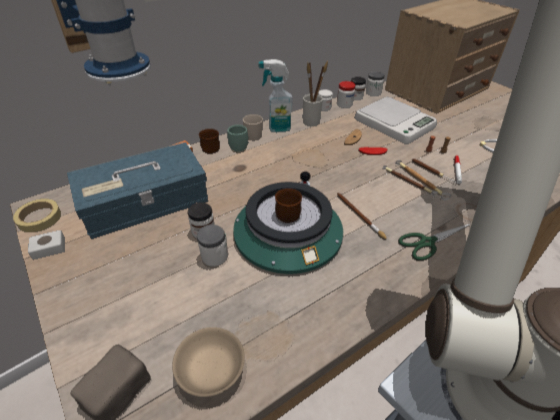

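View pics/top0.png

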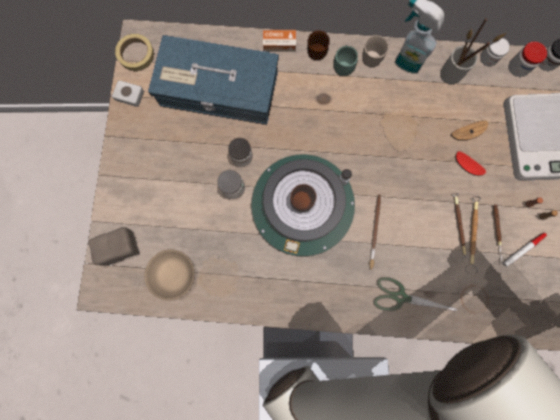

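The scene view shows the wheel around (288,222), with the window at (310,257) and the black pin knob at (305,177). In the top view the wheel is around (303,203), the window at (291,246) and the knob at (346,174). Next I measure the wheel.

Run:
```python
from h import *
L={n:np.load(n+"0.npz") for n in("scene","top")}
for n,roi in(("scene",(220,150,130,125)),("top",(235,140,130,125))):
    f=L[n];p,d,K,R,t=[f[k] for k in("p","d","K","R","t")]
    hsv=cv2.cvtColor(p,cv2.COLOR_BGR2HSV); x,y,w,h=roi
    M=np.zeros(d.shape,bool);M[y:y+h,x:x+w]=1
    g=M&(hsv[...,0]>65)&(hsv[...,0]<95)&(hsv[...,1]>120)
    C=cloud(d,K,R,t)
    G=C[g&(d>0)]
    print(n,"green n",g.sum(),"z pct",np.percentile(G[:,2],[5,50,95]))
    # outer rim: project green px at z=.02, hull circle
    cnt=cv2.convexHull(np.argwhere(g)[:,::-1].astype(np.int32))[:,0]
    P=np.array([ray(K,R,t,u,v,.022) for u,v in cnt])[:,:2]
    A=np.c_[2*P,np.ones(len(P))];s=np.linalg.lstsq(A,(P**2).sum(1),rcond=None)[0]
    c=s[:2];print(" rim circle",c,np.sqrt(s[2]+c@c))
    # brass/cream window
    win={"scene":(300,246,22,20),"top":(282,238,20,16)}[n];x,y,w,h=win
    m=np.zeros(d.shape,bool);m[y:y+h,x:x+w]=1
    m&=~((hsv[...,0]>65)&(hsv[...,0]<100)) & True
    m&=p.max(2)>90
    v,u=np.argwhere(m).mean(0);W=ray(K,R,t,u,v,.038);print(" win px",u,v,W, "cloud",np.median(C[m&(d>0)],0))
    # ring height, dark pixels radius 80-97
    rr=np.hypot(C[...,0]-c[0],C[...,1]-c[1]);k=M&(d>0)&(rr>.08)&(rr<.097)
    print(" ring z",np.percentile(C[k][:,2],[10,25,50,75,90]))
    k=M&(d>0)&(rr<.15)&(C[...,2]>.09)&(rr>.1);print(" pin",k.sum(),C[k].mean(0) if k.any() else 0)
    x,y,w,h={"scene":(285,240,50,36),"top":(266,228,50,36)}[n]
    cv2.imwrite(f"pics/w_{n}.png",cv2.resize(p[y:y+h,x:x+w],None,fx=8,fy=8,interpolation=cv2.INTER_CUBIC))
a=cv2.imread("pics/w_scene.png");b=cv2.imread("pics/w_top.png");cv2.imwrite("pics/w0.png",np.vstack([a,b]))
```

```text
scene green n 1 z pct [0.09715977 0.09715977 0.09715977]
 rim circle [ 0.21521756 -0.03787136] 0.45756163669520444
 win px 310.01673640167365 254.7573221757322 [0.4256053  0.07517216 0.038     ] cloud [0.42755328 0.07376872 0.0347587 ]Traceback (most recent call last):
  File "<stdin>", line 24, in <module>
    return _quantile_unchecked(
        a, q, axis, out, overwrite_input, method, keepdims, weights)
    return _ureduce(a,
                    func=_quantile_ureduce_func,
    ...<5 lines>...
                    overwrite_input=overwrite_input,
                    method=method)
    r = func(a, **kwargs)
    result = _quantile(arr,
                       quantiles=q,
    ...<2 lines>...
                       out=out,
                       weights=wgt)
    slices_having_nans = np.isnan(arr[-1, ...])
                                  ~~~^^^^^^^^^
IndexError: index -1 is out of bounds for axis 0 with size 0
```

```bash
cat > m.py <<'E'
from h import *
from scipy.optimize import least_squares
L={n:np.load(n+"0.npz") for n in("scene","top")}
for n,roi in(("scene",(228,150,120,125)),("top",(245,140,115,125))):
    f=L[n];p,d,K,R,t=[f[k] for k in("p","d","K","R","t")]
    x,y,w,h=roi;q=p.astype(int)
    M=np.zeros(d.shape,bool);M[y:y+h,x:x+w]=1
    if n=="scene": print(p[235,245],p[230,325])
    g=M&(q[...,1]-q[...,2]>12)&(q[...,1]<120)
    C=cloud(d,K,R,t)
    lab=cv2.connectedComponentsWithStats(g.astype(np.uint8));k=1+np.argmax(lab[2][1:,4]);g=lab[1]==k
    G=C[g&(d>0)]
    print(n,"green n",g.sum(),lab[2][k],"z pct",np.percentile(G[:,2],[5,50,95]))
    cnt=cv2.convexHull(np.argwhere(g)[:,::-1].astype(np.int32))[:,0]
    P=np.array([ray(K,R,t,u,v,.02) for u,v in cnt])[:,:2]
    s=least_squares(lambda s:np.hypot(*(P-s[:2]).T)-s[2],[*P.mean(0),.13],loss="soft_l1",f_scale=.002).x
    c=s[:2];print(" rim circle",s)
    rr=np.hypot(C[...,0]-c[0],C[...,1]-c[1])
    k=M&(d>0)&(rr>.08)&(rr<.097)
    print(" ring z",np.percentile(C[k][:,2],[10,25,50,75,90]))
    k=M&(d>0)&(rr<.15)&(C[...,2]>.09)&(rr>.105);print(" pin",k.sum(),C[k].mean(0) if k.any() else 0)
    k=M&(d>0)&(rr<.06)&(C[...,2]>.105);print(" cup",k.sum(),C[k].mean(0),C[k].max(0)) 
    k=M&(q[...,0]>75)&(rr>.09)&(rr<.135)&(C[...,2]>.025);
    lab=cv2.connectedComponentsWithStats(k.astype(np.uint8));j=1+np.argmax(lab[2][1:,4]);k=lab[1]==j
    u,v=lab[3][j];print(" cream",lab[2][j],u,v,"ray",ray(K,R,t,u,v,.035),"cloud",np.median(C[k&(d>0)],0))
    x,y,w,h={"scene":(285,240,50,36),"top":(266,228,50,36)}[n]
    cv2.imwrite(f"pics/w_{n}.png",cv2.resize(p[y:y+h,x:x+w],None,fx=8,fy=8,interpolation=cv2.INTER_CUBIC))
a=cv2.imread("pics/w_scene.png");b=cv2.imread("pics/w_top.png");cv2.imwrite("pics/w0.png",np.vstack([a,b]))
E
python3 m.py
```

```text
[75 83 48] [57 55 55]
scene green n 2879 [ 234  207  109   67 2879] z pct [0.01297524 0.03269333 0.0502937 ]
 rim circle [0.53183529 0.04918596 0.13393547]
 ring z [0.05175926 0.06303761 0.08126334 0.08329036 0.0840602 ]
 pin 75 [ 0.59276542 -0.0559555   0.09817282]
 cup 316 [0.53681028 0.0468221  0.11443518] [0.56600135 0.07899774 0.12313347]
 cream [ 235  217   70   51 1006] 267.8359840954274 250.9652087475149 ray [0.49504948 0.13920746 0.035     ] cloud [0.48398855 0.14471399 0.03451505]
top green n 1195 [ 252  155   89   96 1195] z pct [0.02370428 0.03391759 0.0464863 ]
 rim circle [0.53485376 0.04150709 0.13139709]
 ring z [0.08187404 0.08298711 0.08412224 0.08533064 0.08636999]
 pin 87 [ 0.59230034 -0.06055826  0.10065668]
 cup 206 [0.53812464 0.04381882 0.11798226] [0.56344177 0.07641844 0.125656  ]
 cream [ 252  155  103  100 3362] 303.5725758477097 209.26204640095182 ray [0.51779086 0.04042684 0.035     ] cloud [0.49895935 0.03993315 0.04101496]
```

View pics/w0.png

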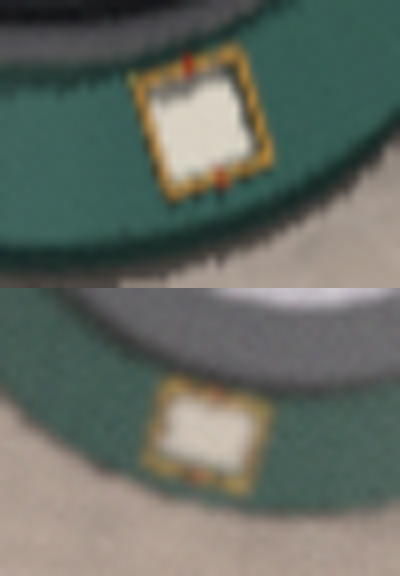

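The window shows blank cream: its middle is at about (310.6,255.2) in the scene view and (292,246.4) in the top view. Next I fit the centre, window direction, ring height and the bystanders.

```bash
cat > m2.py <<'E'
from h import *
from scipy.optimize import least_squares
L={n:np.load(n+"0.npz") for n in("scene","top")}
W=[];PT=[];RC=[]
for n,wp in(("scene",(310.6,255.2)),("top",(292,246.4))):
    f=L[n];p,d,K,R,t=[f[k] for k in("p","d","K","R","t")]
    W.append(ray(K,R,t,*wp,.039)[:2])
    C=cloud(d,K,R,t); c=np.array([.536,.044]);rr=np.hypot(*(C[...,:2]-c).transpose(2,0,1))
    m=(d>0)&(rr<.115)&(rr>.065)&(C[...,2]>.076)&(C[...,2]<.092)
    P=C[m]; ring=P[:,2]
    # ring circle: outer mask contour
    hull=cv2.convexHull(np.argwhere(m)[:,::-1].astype(np.int32))[:,0]
    Q=np.array([ray(K,R,t,u,v,.0825) for u,v in hull])[:,:2]
    s=least_squares(lambda s:np.hypot(*(Q-s[:2]).T)-s[2],[*c,.1],loss="soft_l1",f_scale=.002).x
    RC.append(s)
    mm=(d>0)&(rr<.15)&(C[...,2]>.092)&(rr>.105); v,u=np.argwhere(mm).mean(0)
    PT.append(ray(K,R,t,u,v,.098)[:2])
    print(n,"win",W[-1],"ring",s,np.median(ring),len(ring),"pin",PT[-1])
    for nm,(lo,hi) in {"near":(.14,.32)}.items():
        o=(d>0)&(rr>.15)&(rr<.3)&(C[...,2]>.03)&(C[...,2]<.11)
        lab=cv2.connectedComponentsWithStats(o.astype(np.uint8))
        for i in range(1,lab[0]):
            if lab[2][i,4]>60: print("  obj",C[lab[1]==i].mean(0).round(3),C[lab[1]==i].max(0).round(3))
E
python3 m2.py
```

```text
scene win [0.42324853 0.07568558] ring [0.53500577 0.04589413 0.1026226 ] 0.08300250913932644 2017 pin [ 0.59381454 -0.05737993]
  obj [0.773 0.176 0.078] [0.823 0.228 0.106]
  obj [0.611 0.223 0.065] [0.7   0.258 0.081]
top win [0.42332121 0.07116239] ring [0.53513482 0.04181801 0.1013878 ] 0.08397051817385796 2393 pin [ 0.59326126 -0.06124985]
  obj [0.779 0.166 0.089] [0.826 0.229 0.107]
  obj [0.664 0.201 0.068] [0.696 0.23  0.08 ]
  obj [0.578 0.223 0.072] [0.611 0.256 0.083]
```

Request:
play_rows(commands="0.54 0.99 0 0 0 0.407;0.54 0.99 0 0 0 0.407;0.54 0.99 0 0 0 0.407;0.54 0.99 0 0 0 0.407;0.54 0.99 0 0 0 0.407;0.54 0.99 0 0 0 0.407;0.54 0.99 0 0 0 0.407;0.54 0.99 0 0 0 0.407;0.54 0.99 0 0 0 0.407;0.54 0.99 0 0 0 0.407;0.54 0.99 0 0 0 0.407;0.54 0.99 0 0 0 0.407;0.54 0.99 0 0 0 0.407;0.54 0.99 0 0 0 0.407;0.54 0.99 0 0 0 0.407;0.54 0.99 0 0 0 0.407;0.54 0.99 0 0 0 0.407;0.54 0.99 0 0 0 0.407;0 0 0 0 0 0;0 0 0 0 0 0", grip=0)

```text
time_s: 2.1
tcp_pos: [0.5265, -0.0439, 0.2219]
ee_rot: [[-0.085, -0.996, -0.002], [-0.996, 0.085, -0.0], [0.0, 0.002, -1.0]]
wrist_force: [0.1, -0.6, -0.8]
gripper_width: 0.008
gripper_force: 0.0
```

Request:
play_rows(commands="0 0 -0.9 0 0 0;0 0 -0.9 0 0 0;0 0 -0.9 0 0 0;0 0 -0.8 0 0 0;0 0 -0.6 0 0 0;0 0 -0.2 0 0 0;0 0 0 0 0 0;0 0 0 0 0 0;0 0 0 0 0 0")

```text
time_s: 3.0
tcp_pos: [0.5276, -0.0445, 0.0948]
ee_rot: [[-0.086, -0.996, 0.002], [-0.996, 0.086, 0.0], [-0.001, -0.002, -1.0]]
wrist_force: [0.5, 0.6, 0.4]
gripper_width: 0.005
gripper_force: 0.0
```

Request:
play_rows(commands="0 0 -0.1 0 0 0;0 0 -0.1 0 0 0;0 0 -0.1 0 0 0;0 0 0 0 0 0;0 0 0 0 0 0")

```text
time_s: 3.5
tcp_pos: [0.5268, -0.0444, 0.0844]
ee_rot: [[-0.086, -0.996, -0.0], [-0.996, 0.086, -0.0], [0.0, 0.0, -1.0]]
wrist_force: [0.6, -0.4, 0.0]
gripper_width: 0.005
gripper_force: 0.0
```

Request:
play_rows(commands="0 0 -0.03 0 0 0;0 0 -0.03 0 0 0;0 0 0 0 0 0;0 0 0 0 0 0")

```text
time_s: 3.9
tcp_pos: [0.5271, -0.0446, 0.0832]
ee_rot: [[-0.086, -0.996, 0.001], [-0.996, 0.086, -0.0], [0.0, -0.001, -1.0]]
wrist_force: [0.4, -1.3, 3.6]
gripper_width: 0.008
gripper_force: 1.8
```

Request:
play_rows(commands="0 0 -0.015 0 0 0;0 0 -0.015 0 0 0;0 0 0 0 0 0;0 0 0 0 0 0")

```text
time_s: 4.3
tcp_pos: [0.5272, -0.0448, 0.0826]
ee_rot: [[-0.086, -0.996, 0.001], [-0.996, 0.086, -0.001], [0.001, -0.001, -1.0]]
wrist_force: [-1.4, -2.5, 6.3]
gripper_width: 0.005
gripper_force: 3.2
```

Request:
play_rows(commands="0 0 -0.02 0 0 0;0 0 -0.02 0 0 0;0 0 0 0 0 0;0 0 0 0 0 0")

```text
time_s: 4.7
tcp_pos: [0.5273, -0.0451, 0.082]
ee_rot: [[-0.085, -0.996, 0.001], [-0.996, 0.085, -0.001], [0.001, -0.001, -1.0]]
wrist_force: [-2.2, -3.2, 8.0]
gripper_width: 0.004
gripper_force: 4.7
```

Request:
play_rows(commands="0 0 -0.025 0 0 0;0 0 -0.025 0 0 0;0 0 0 0 0 0;0 0 0 0 0 0")

```text
time_s: 5.1
tcp_pos: [0.5275, -0.0454, 0.0812]
ee_rot: [[-0.085, -0.996, 0.002], [-0.996, 0.085, -0.002], [0.001, -0.002, -1.0]]
wrist_force: [-2.6, -4.6, 12.8]
gripper_width: 0.007
gripper_force: 6.5
```

Request:
play_rows(commands="-0.153 0.017 0 0 0 -0.349;-0.152 0.025 0 0 0 -0.349;-0.15 0.033 0 0 0 -0.349;-0.148 0.041 0 0 0 -0.349;0 0 0 0 0 0")

```text
time_s: 5.6
tcp_pos: [0.5117, -0.0412, 0.0817]
ee_rot: [[-0.291, -0.957, 0.008], [-0.957, 0.291, -0.0], [-0.002, -0.007, -1.0]]
wrist_force: [1.1, -4.0, 10.9]
gripper_width: 0.004
gripper_force: 5.3
```

```bash
cat > look.py <<'E'
import sys
from h import *
o=[]
for n,(x,y,w,h) in(("scene",(285,235,50,40)),("top",(266,226,50,40))):
    p,d,K,R,t=cap(n); o.append(cv2.resize(p[y:y+h,x:x+w],None,fx=8,fy=8,interpolation=cv2.INTER_CUBIC))
cv2.imwrite(f"pics/{sys.argv[1]}.png",np.hstack(o))
# dark fraction of window area, scene
p,d,K,R,t=cap("scene"); g=p[246:266,302:320].astype(int)
print(["".join("#" if a.max()<95 else "+" if a.max()<150 else "." for a in row) for row in g[2:-2]].__str__().replace("', '","\n"))
print(r.sense()["wrist_force"].round(1))
E
python3 look.py a1
```

```text
['####+++++++##+####
#+++++++++++#.+##+
++++++++....#++##+
+++++++.....+#+##+
++.+.........#+##+
+............+++#+
#............+++#+
#............+#.++
#+............+.++
##............++++
##............++.+
##+...........+..+
##+........+.+++++
###........++++##+
###+...+++++###+++
###++++++######++#']
[ 0.1 -4.5 11.3]
```

Request:
play_rows(commands="-0.146 0.049 -0.01 0 0 -0.349;-0.143 0.056 -0.01 0 0 -0.349;-0.14 0.064 0 0 0 -0.349;-0.136 0.071 0 0 0 -0.349;0 0 0 0 0 0")

```text
time_s: 6.25
tcp_pos: [0.4943, -0.0341, 0.0812]
ee_rot: [[-0.483, -0.876, 0.007], [-0.876, 0.483, -0.001], [-0.003, -0.006, -1.0]]
wrist_force: [0.5, -4.0, 13.2]
gripper_width: 0.009
gripper_force: 6.5
```

```bash
python3 look.py a2
```

```text
['####+++++++#######
#++++++++++##+####
#+++++++.+++#++###
+++++++..+++##+###
++.+.....++++#.###
+............#++##
#............+#+##
#............+#+##
#+............+++#
##............+++#
##............+++#
##+...........++.+
##+..........++++#
###........++++###
###+...+++++######
###++++++#########']
[-0.3 -5.3 13.1]
```

Request:
play_rows(commands="-0.132 0.078 0 0 0 -0.349;-0.128 0.085 0 0 0 -0.349;-0.124 0.091 0 0 0 -0.349;-0.119 0.098 0 0 0 -0.349;0 0 0 0 0 0")

```text
time_s: 6.9
tcp_pos: [0.4785, -0.0236, 0.0809]
ee_rot: [[-0.655, -0.756, 0.005], [-0.756, 0.655, -0.001], [-0.003, -0.004, -1.0]]
wrist_force: [-2.0, -4.2, 13.6]
gripper_width: 0.005
gripper_force: 7.0
```

```bash
python3 look.py a3
```

```text
['######+++++#######
####+++++++#######
#+++++++#+++######
#++++++###++######
#++++++#+#+++#####
#++++++++#+++#####
#+++++++++#++#####
#+++++++++#+++####
##++++++++#+++####
##+++++++++#+++###
##+++++++++#+++###
###+.++++++#++####
###+..++++++++####
###...++++++++####
###+...+++++######
###++++++#########']
[-1.1 -4.  14.1]
```

View pics/a3.png

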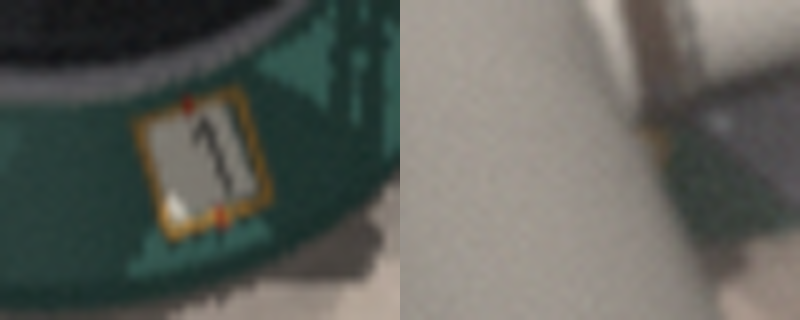

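The window now shows a "1" a little right of its middle, at scene crop (215,160) against (205,162). So the 7 is about 88° counter-clockwise, and I reverse.

Request:
play_rows(commands="0.119 -0.098 0 0 0 0.349;0.124 -0.091 0 0 0 0.349;0.128 -0.085 0 0 0 0.349;0.132 -0.078 0 0 0 0.349;0.136 -0.071 0 0 0 0.349;0.14 -0.064 0 0 0 0.349;0.143 -0.056 0 0 0 0.349;0 0 0 0 0 0")

```text
time_s: 7.85
tcp_pos: [0.5062, -0.0396, 0.0808]
ee_rot: [[-0.339, -0.941, 0.004], [-0.941, 0.339, -0.0], [-0.001, -0.004, -1.0]]
wrist_force: [-2.4, -1.3, 15.0]
gripper_width: 0.003
gripper_force: 6.9
```

Request:
play_rows(commands="0.146 -0.049 0 0 0 0.349;0.148 -0.041 0 0 0 0.349;0.15 -0.033 0 0 0 0.349;0.152 -0.025 0 0 0 0.349;0.153 -0.017 0 0 0 0.349;0.153 -0.009 0 0 0 0.349;0.154 -0.001 0 0 0 0.349;0 0 0 0 0 0;0 0 0 0 0 0")

```text
time_s: 8.75
tcp_pos: [0.5378, -0.0447, 0.0809]
ee_rot: [[0.02, -1.0, 0.004], [-1.0, -0.02, -0.0], [0.0, -0.004, -1.0]]
wrist_force: [-2.3, -1.8, 13.0]
gripper_width: 0.004
gripper_force: 6.4
```

```bash
python3 look.py a4
```

```text
['####+++++++#+.++++
#+++++++++++#.++++
++++++#+...+#+++++
++++#+#+....++.+++
++.++..+.....+.+++
+..+...+.....+++++
#..++..+.....+++++
#...+++#+....+#.++
#+..++.+++....++++
##..+....+....++++
##..+....+....++++
##+.+...+.....++.+
###...++...+.++++#
###...++..+++++###
###+...+++++######
###++++++#########']
[-1.7 -1.2 12.6]
```

View pics/a4.png

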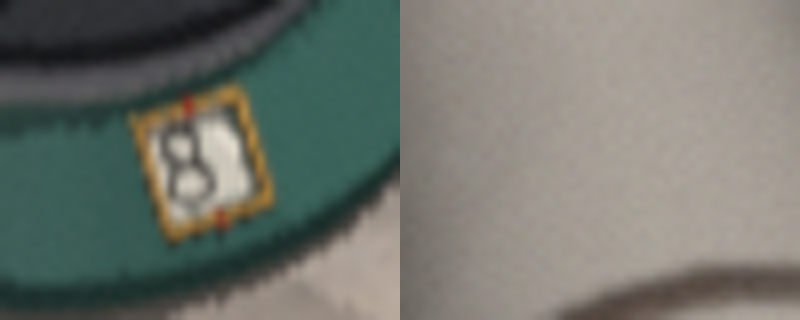

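The window shows an "8" slightly left of centre, at crop (188,165). It needs about 47° more counter-clockwise, so I lift, go back and take a second stroke.

Request:
play_rows(commands="0 0 -0 0 0 0;0 0 0.3 0 0 0;0 0 0.4 0 0 0;-0.354 0.143 0 0 0 -0.892;-0.354 0.143 0 0 0 -0.892;-0.354 0.143 0 0 0 -0.892;-0.354 0.143 0 0 0 -0.892;-0.354 0.143 0 0 0 -0.892;-0.354 0.143 0 0 0 -0.892;0 0 0 0 0 0;0 0 -0.25 0 0 0;0 0 -0.2 0 0 0;0 0 -0.05 0 0 0;0 0 -0.05 0 0 0;0 0 -0.05 0 0 0;0 0 -0.04 0 0 0;0 0 0 0 0 0;0 0 0 0 0 0")

```text
time_s: 10.7
tcp_pos: [0.4717, -0.02, 0.0815]
ee_rot: [[-0.706, -0.709, -0.002], [-0.709, 0.706, -0.002], [0.002, -0.0, -1.0]]
wrist_force: [-5.2, -3.2, 11.9]
gripper_width: 0.007
gripper_force: 5.9
```

Request:
play_rows(commands="0.111 -0.106 -0.005 0 0 0.349;0.117 -0.1 -0.005 0 0 0.349;0.122 -0.094 0 0 0 0.349;0.127 -0.087 0 0 0 0.349;0.131 -0.08 0 0 0 0.349;0.135 -0.073 0 0 0 0.349;0.139 -0.066 0 0 0 0.349;0.142 -0.059 0 0 0 0.349;0.145 -0.051 0 0 0 0.349;0.147 -0.044 0 0 0 0.349;0.149 -0.036 0 0 0 0.349;0.151 -0.028 0 0 0 0.349;0.152 -0.02 0 0 0 0.349;0.153 -0.012 0 0 0 0.349;0.154 -0.004 0 0 0 0.349;0 0 0 0 0 0;0 0 0 0 0 0")

```text
time_s: 12.4
tcp_pos: [0.5356, -0.0462, 0.0819]
ee_rot: [[0.003, -1.0, 0.002], [-1.0, -0.003, -0.002], [0.002, -0.002, -1.0]]
wrist_force: [-2.9, -4.4, 10.7]
gripper_width: 0.007
gripper_force: 5.1
```

```bash
python3 look.py a5
```

```text
['####+++++++#+.++++
#+++++++++++#.++++
++++++#+...+#+++++
+++##+#+....++.+++
++++..#......+.+++
+.....+......+++++
#.....+......+++++
#....++......+#.++
#+...++.......++++
##...++.......++++
##....+.......++++
##+...+.......++.+
##+...+......++++#
###...+....++++###
###+...+++++######
###++++++#########']
[-1.5 -4.9 10.4]
```

View pics/a5.png

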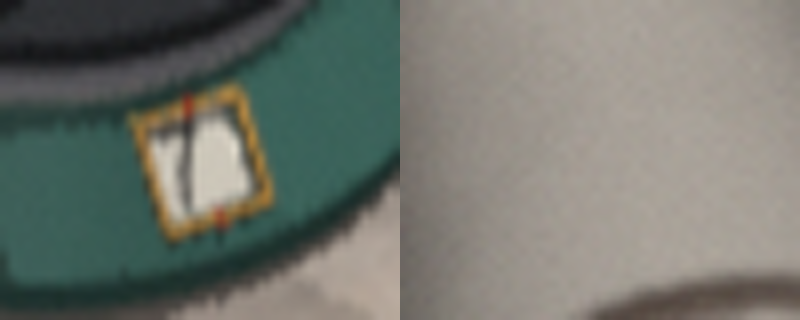

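The window shows a "7" left of centre: top bar at about 150–192, stem foot at (188,205), window axis from (188,103) to (222,218). It needs about 3.2° more.

Request:
play_rows(commands="0.082 0.001 -0.01 0 0 0.186;0.082 0.004 0 0 0 0.186;0 0 0 0 0 0;0 0 0 0 0 0")

```text
time_s: 12.95
tcp_pos: [0.5403, -0.0462, 0.0818]
ee_rot: [[0.058, -0.998, 0.001], [-0.998, -0.058, -0.002], [0.002, -0.001, -1.0]]
wrist_force: [-2.7, -4.7, 10.9]
gripper_width: 0.008
gripper_force: 5.5
```

```bash
python3 look.py a6
```

```text
['####+++++++#+.++++
#++++++#++++#.++++
++++++###+..#+++++
+++++++++...++.+++
++.+....+....+.+++
+.......+....+++++
#.......+....+++++
#.......+....+#.++
#+......+.....#+++
##......+.....++++
##......+.....++++
##+.....+.....++.+
##+..........++++#
###........++++###
###+...+++++######
###++++++#########']
[-2.9 -5.2 11.3]
```

View pics/a6.png

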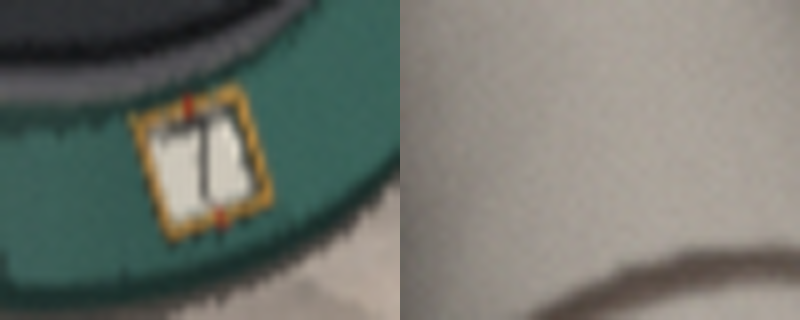

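The 7 now appears about 6 crop px left of the frame marks. That matches the parallax of the recessed dial (about 5 px), so it is centred. I lift off and move over the pin.

Request:
play_rows(commands="0 0 0.3 0 0 0;0 0 0.8 0 0 0;0 0 0.7 0 0 0;0 0 0 0 0 0;0.602 -0.144 0 0 0 0;0.602 -0.144 0 0 0 0;0.602 -0.144 0 0 0 0;0 0 0 0 0 0;0 0 0 0 0 0;0 0 0 0 0 0")

```text
time_s: 14.1
tcp_pos: [0.5926, -0.0575, 0.1331]
ee_rot: [[0.057, -0.998, -0.002], [-0.998, -0.057, 0.0], [-0.0, 0.002, -1.0]]
wrist_force: [0.3, -0.6, 0.4]
gripper_width: 0.01
gripper_force: 0.0
```

```bash
python3 look.py a7; python3 -c "
from h import *
i=cams.camera_info('scene');K,R,t=[np.array(i[k]) for k in('mtx','R','t')];t=t.ravel()
c=np.array([.535,.0455]);a=np.radians(165.2);e=np.array([np.cos(a),np.sin(a)])
for r_,z in((.113,.035),(.113,.0399)):print(((proj(K,R,t,[*(c+r_*e),z])-[285,235])*8).round(0))"
```

```text
['####+++++++##+####
#++++++#++++#+####
++++++###+..#++###
+++++++++...+#+###
++.+....+....#+###
+.......+....+++##
#.......+....+#+##
#.......+....+#+##
#+......+.....#++#
##......+.....+++#
##......+.....+++#
##+.....+.....++.#
##+..........++++#
###........++++###
###+...+++++######
###++++++#########']
[-0.5 -0.8  0.4]
[201. 164.]
[202. 152.]
```

View pics/a7.png

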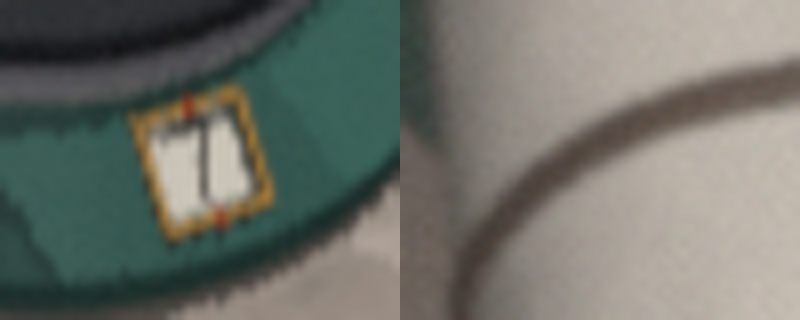

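The 7 kept its place after lifting (stem foot at about crop (210,195)). Now the pin.

Request:
play_rows(commands="0.05 -0.05 -0.4 0 0 0;0 0 -0.4 0 0 0;0 0 -0.1 0 0 0;0 0 -0.05 0 0 0;0 0 -0.05 0 0 0;0 0 -0.05 0 0 0;0 0 0 0 0 0;0 0 0 0 0 0")

```text
time_s: 15.05
tcp_pos: [0.5953, -0.0591, 0.1025]
ee_rot: [[0.057, -0.998, 0.0], [-0.998, -0.057, 0.0], [-0.0, -0.0, -1.0]]
wrist_force: [-0.7, 0.1, 0.7]
gripper_width: 0.004
gripper_force: 0.0
```

Request:
play_rows(commands="0 0 -0.04 0 0 0;0 0 -0.04 0 0 0;0 0 -0.03 0 0 0;0 0 0 0 0 0;0 0 0 0 0 0")

```text
time_s: 15.55
tcp_pos: [0.5955, -0.0591, 0.0991]
ee_rot: [[0.057, -0.998, 0.001], [-0.998, -0.057, 0.0], [0.0, -0.001, -1.0]]
wrist_force: [0.6, -0.4, 1.8]
gripper_width: 0.005
gripper_force: 0.8
```

Request:
play_rows(commands="0 0 -0.04 0 0 0;0 0 -0.04 0 0 0;0 0 -0.03 0 0 0;0 0 0 0 0 0;0 0 0 0 0 0")

```text
time_s: 16.05
tcp_pos: [0.5952, -0.0591, 0.0955]
ee_rot: [[0.057, -0.998, 0.0], [-0.998, -0.057, 0.0], [-0.0, -0.0, -1.0]]
wrist_force: [1.2, 0.6, 0.9]
gripper_width: 0.004
gripper_force: 0.6
```

Request:
play_rows(commands="0 0 -0.03 0 0 0;0 0 -0.03 0 0 0;0 0 0 0 0 0;0 0 0 0 0 0")

```text
time_s: 16.45
tcp_pos: [0.5952, -0.0591, 0.0938]
ee_rot: [[0.057, -0.998, 0.0], [-0.998, -0.057, 0.0], [-0.0, -0.0, -1.0]]
wrist_force: [1.2, -0.0, 1.4]
gripper_width: 0.008
gripper_force: 0.6
```

Request:
play_rows(commands="0 0 -0.04 0 0 0;0 0 -0.04 0 0 0;0 0 -0.04 0 0 0;0 0 -0.04 0 0 0;0 0 0 0 0 0;0 0 0 0 0 0")

```text
time_s: 17.05
tcp_pos: [0.595, -0.0591, 0.0888]
ee_rot: [[0.057, -0.998, -0.001], [-0.998, -0.057, 0.0], [-0.0, 0.001, -1.0]]
wrist_force: [0.0, -0.3, 1.4]
gripper_width: 0.005
gripper_force: 0.5
```

Request:
play_rows(commands="0 0 -0.03 0 0 0;0 0 -0.03 0 0 0;0 0 0 0 0 0;0 0 0 0 0 0")

```text
time_s: 17.45
tcp_pos: [0.5951, -0.0591, 0.088]
ee_rot: [[0.057, -0.998, 0.0], [-0.998, -0.057, -0.0], [0.0, -0.0, -1.0]]
wrist_force: [-0.6, 0.3, 5.7]
gripper_width: 0.005
gripper_force: 2.7
```

Request:
play_rows(commands="0 0 -0.025 0 0 0;0 0 -0.02 0 0 0;0 0 0 0 0 0;0 0 0 0 0 0;0 0 0 0 0 0")

```text
time_s: 17.95
tcp_pos: [0.5952, -0.0592, 0.0876]
ee_rot: [[0.057, -0.998, 0.001], [-0.998, -0.057, -0.0], [0.0, -0.001, -1.0]]
wrist_force: [-3.3, 1.0, 8.8]
gripper_width: 0.006
gripper_force: 4.6
```

Request:
play_rows(commands="0 0 -0.025 0 0 0;0 0 -0.02 0 0 0;0 0 0 0 0 0;0 0 0 0 0 0;0 0 0 0 0 0")

```text
time_s: 18.45
tcp_pos: [0.5953, -0.0592, 0.0871]
ee_rot: [[0.058, -0.998, 0.001], [-0.998, -0.058, -0.001], [0.001, -0.001, -1.0]]
wrist_force: [-4.6, 1.4, 13.0]
gripper_width: 0.005
gripper_force: 6.6
```

Request:
play_rows(commands="0 0 0.3 0 0 0;0 0 0.8 0 0 0;0 0 1 0 0 0;0 0 1 0 0 0;0 0 1 0 0 0;-0.3 -1 0 0 0 0;-0.3 -1 0 0 0 0;-0.3 -1 0 0 0 0;-0.3 -1 0 0 0 0;-0.3 -1 0 0 0 0;-0.3 -1 0 0 0 0;-0.3 -1 0 0 0 0;-0.3 -1 0 0 0 0;0 0 0 0 0 0;0 0 0 0 0 0")

```text
time_s: 19.95
tcp_pos: [0.5223, -0.2994, 0.2067]
ee_rot: [[0.055, -0.998, -0.002], [-0.998, -0.055, 0.001], [-0.001, 0.002, -1.0]]
wrist_force: [0.4, 0.1, 0.7]
gripper_width: 0.006
gripper_force: 0.0
```

Run:
```python
from h import *
for n in("scene","top"):
    p,d,K,R,t=cap(n);C=cloud(d,K,R,t);q=np.hypot(C[...,0]-.5945,C[...,1]+.059)
    m=(d>0)&(q<.014)&(C[...,2]>.05)&(C[...,2]<.12);print(n,m.sum(),np.percentile(C[m][:,2],[50,90]) if m.any() else 0)
    if n=="scene": cv2.imwrite("pics/end.png",cv2.resize(p[150:280,220:350],None,fx=4.5,fy=4.5,interpolation=cv2.INTER_CUBIC))
```

```text
scene 79 [0.08524652 0.08839703]
top 103 [0.08764786 0.09030353]
```

View pics/end.png

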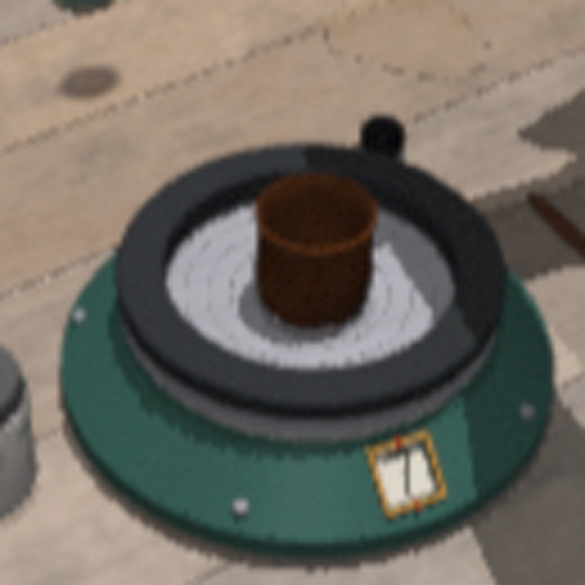

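The 7 is centred in the window at (405,472). The pin knob at (383,137) is down, with its top at about 88 mm, and the cup stands in the middle of the head. I hand in.

```bash
python3 -c "
from h import *
print(r.finish_job())"
```

```text
the job is handed in; nothing more can be done
None
```

The job is handed in at about 20 s: the 7 is centred in the window, the index pin is fully home with its top at about 88 mm, and the cup stands untouched in the middle of the head; the hand-in gave no verdict.

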